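# Take the vial carrier off its drip stand and hold it level over the tray

## Task

Gently, without wrenching at the hooks, lift the two-vial carrier by its grip tab up and off the two hooks of the drip stand, and bring it level, with both vials in place, over the middle of the empty white tray. Finish holding it there, still and level, with its underside roughly 10 cm above the worktop: do not set it down or let go, do not touch the tray, and leave the tape roll, marker pen, calculator and everything else where they are.

Things in the scene. Friction and masses are not known exactly. Their poses are not given: they have to be found in the camera images.
- carrier_grip (a point): centre of the carrier's grip tab: white upright plate with grey ribs, 12 mm thick (x), 44 wide (y), 50 high, topmost part of the carrier. Grasp it from above across the 12 mm. Axes are the carrier's, z up. The bail's level bar (8 mm thick steel wire, 112 mm long along y) lies 27 mm below this point, the carrier's underside 152 mm below. At the start the bar hangs in the stand's hooks, free to swing
- carrier_base (a point): centre of the underside of the carrier's block, 152 mm below the tab's centre, same axes
- socket_a (a point): centre of the floor of the carrier's first socket, 30 mm to the -y side of the carrier's middle, 4 mm above its underside
- socket_b (a point): centre of the floor of the carrier's second socket, at the +y side, likewise
- vial_a: glass vial with white cap, 25 mm in diameter, 57 mm high, 20 g, loose, standing in the first socket; origin at the centre of its underside, z up its axis
- vial_b: the like vial with a blue cap in the second socket; origin and axes likewise
- carrier: the carrier, loose, 120 to 210 g: white block 44 x 124 x 22 mm with two sockets 18 mm deep, a glass vial in each (the caps end 61 mm above the block's underside), and a steel wire bail with the grip tab on top; origin at the centre of its underside, same point and axes as carrier_base
- stand: drip stand, fixed: white base plate 130 x 150 mm, two steel rods that rise at x = +22 mm and bend forward into two upturned hooks 64 mm apart (y = -32 and +32 mm), open at the top, pointing along its -x, roughly towards the robot. Origin on the worktop, z up. The hook tips end at x = -67 mm, 176 mm up
- tray: empty white plastic tray lying on the worktop, 150 (x) x 210 (y) x 15 mm, loose; origin at the centre of its underside, z up. It stands on the other side of the worktop from the stand, left or right
- tape: roll of adhesive tape lying flat, 68 mm across, 16 mm high, loose bystander; origin at the centre of its underside
- felt_pen: marker pen lying on the worktop, 128 x 16 x 16 mm, loose bystander; origin at the centre of its underside
- pocket_calculator: pocket calculator lying flat, 120 x 70 x 14 mm, loose bystander; origin at the centre of its underside
- hook_mid (a point): where the middle of the carrier's bar rests in the hooks: stand x = -45 mm, 165 mm up; axes of the stand. The bar must rise about 15 mm to pass the hook tips; over 38 mm the vial caps can meet the hooks. So lift about 30 mm, draw the carrier along the stand's -x by 70 mm or more, then go sideways (stand's y) by 120 mm or more, round the hooks, before heading elsewhere
Not all that is in view belongs to the job. Leave any brown or orange look-alike of the vial_b alone.

How it is judged (in metres and radians):
On the way:
1. the carrier is held in the gripper and drawn clear in front of the hooks (contact force between the fingers and carrier above 1 N and contact force between carrier and stand below 0.1 N and x of carrier_base in the frame of stand below -0.08 m and height (world z) of carrier_base above 0.05 m), for 0.1 s.
At the end, for the whole second after the job is handed in: The carrier is still held by the fingers and by nothing else, at rest, tilted less than 0.12 rad, its underside 60 to 150 mm above the worktop and its middle within 40 mm (horizontally) of the tray's centre; both vials stand in their sockets (within 8 mm); the tray has moved less than 15 mm (contact force between the fingers and carrier above 1 N and contact force between carrier and stand below 0.1 N and contact force between carrier and tray below 0.1 N and horizontal distance between carrier_base and tray below 0.04 m and height (world z) of carrier_base between 0.06 and 0.15 m and angle between carrier_base's own z axis and vertical below 0.12 rad and linear speed of carrier below 0.02 m/s and angular speed of carrier below 0.15 rad/s and distance between vial_a and socket_a below 0.008 m and distance between vial_b and socket_b below 0.008 m and distance of tray from where it was at the start of the episode below 0.015 m); the arm keeps its last pose, push and grip.
It fails at once if the carrier tilts more than 0.35 rad (angle between carrier_base's own z axis and vertical above 0.35 rad).
It fails at once if the tray is touched by the robot or the carrier (contact force between any of the arm, the fingers, carrier and tray above 1 N).
It fails at once if the stand is pushed or pulled hard with the carrier (contact force between carrier and stand above 30 N).
It fails at once if a bystander is moved more than 20 mm (distance of any of tape, felt_pen, pocket_calculator from where it was at the start of the episode above 0.02 m).
It also fails if it takes over 42 s, if anything falls off the work surface, if the arm or the gripper's body presses on something with over 40 N, if the wrist force passes 120 N, or if a joint passes its speed limit or range.

## Robot

A 7-joint arm with a two-finger parallel gripper is mounted at the origin on a cart in front of the work surface, level with it; the furniture and walls round the work are solid. World frame = base frame: x ahead of the robot, y to its left, z up, the work surface at z = 0. Lengths are in mm, angles in rad, forces in N, time in s.
With the tool pointing down it reaches from about 425 to 1025 mm from the base axis. Payload 3.6 kg.
Tool frame: the origin (TCP) lies on the mounting face of the last link; the fingertips stand 173 mm ahead of it and the grasp point (between the pads) lies 155 mm ahead of it; z points along the fingers, y is the line along which they close (so a half turn about z gives the same grasp; the last joint's range is limited). The gripper opens to 85 mm and grips with 20 to 120 N. Pads are 22 mm wide; open, the fingers measure 114 mm over their backs; the gripper's body (76 mm by 85 mm) begins 54 mm behind the grasp point. The pads swing forward as they close: fully open they stand 13 mm farther back than shut.
Start: joints at [1.03, 0.591, 0.048, 1.609, -0.033, 0.943, -0.034], TCP at [313.265, -653.831, 404.702] pointing down, gripper open.
Joint ranges: [-2.69, 2.69], [-0.47, 2.24], [-1.27, 1.36], [0.19, 2.51], [-1.53, 4.68], [0.08, 2.07], [-3.09, 3.09]. Speed limits (rad/s): [2.57, 2.57, 3.14, 3.14, 3.14, 3.14, 3.14].

## Interface

Orientations are given as a unit quaternion [x, y, z, w].
In Python, from station import ctrl gives the robot as it stands.
- The arm moves only by the shell command python3 -m inch 'ROWS' [FORCE]. ROWS is JSON, a list of rows, each an object of numbers: "grip": the finger opening in m, from 0 to 0.0854; "x", "y", "z": the shift along the tool's x, y, z in m; "roll": the turn about the tool's z in degrees. In form: [{"grip": .., "x": .., "y": .., "z": .., "roll": ..}, ...]. A call has 1 to 5 rows; each row is the pose to reach, as a shift and turn from the pose commanded when the call began, along the tool's axes at that moment; what a row does not reach only later rows make up. A row lasts 1/10 s, in which the tool goes at most 50 mm and 8.59 degrees, less where a joint would pass 70% of its speed; a pose out of reach is approached as far as the arm can. A call with a gripper value outside its range is refused whole. The fingers move at their own pace and stop on an object; FORCE is the grip in N (left out, the last holds). Time passes only in rows, so rows that repeat a pose let the fingers close. It gives the time, the measured TCP pose, the force, the opening and the grip force at its end, in the units of the state.
- ctrl.observe(): the state, without advancing time (a new reading comes with each control period).
- ctrl.snapshot(name): name is "scene" or "top" or "wrist"; returns the picture (384x512x3 uint8, red, green, blue); there is no depth.
- ctrl.calibration(name): a dict with "fx", "fy", "cx", "cy" (pixels), "extrinsics" (4x4, takes a point from world to camera coordinates). Camera axes: x right, y down, z forward; pixel columns grow to the right and rows downward; lengths in mm; the calibration is good to about 2 mm. A picture is of the moment at which its call begins: read the wrist's pose just before it. calibration takes no time and is no camera call; for the wrist camera it gives the pose at the moment of the call.
- ctrl.hand_in(): hands the job in; it is judged then, once.
Trained networks look in the newest picture that a camera, given by its name, has taken for a name from the list of things; names that differ only in an ending like _2 or _b are one class to them, and where a whole thing is asked for, a point or a joint stands for the part that bears it (a point fixed in the world has none). Each returns a list of dicts, best first, with "conf" (0 to 1); they miss things now and then, are a little off and sometimes report something else, mostly with a low value. They report only what shows in the picture. A call takes as long as a camera call. They do not tell look-alikes from the thing itself.
- ctrl.find_in(camera, target): "xyz" ([x, y, z] in mm, in the coordinates of the camera as it stood for that picture, good to about 4 mm: the middle of the surface that is visible of it).
- ctrl.silhouettes(camera, target): "pixels" (384x512 bool, what is visible of it).
The state is a dict: "t": time; "joint_pos": joint angles; "qd": joint speeds; "effort": joint torques, N m; "position": TCP position; "tool_rot": TCP orientation; "contact_force": force on the tool from outside, world axes, zero at the start; "ft_torque": the same for the moment, N m; "finger_gap": opening from 0.0 (shut) to 1.0 (fully open); "finger_force": force on a finger pad.
Only numpy, scipy, OpenCV 4.12 (cv2) and the standard library are available. Lean on these libraries where they do the work, as an engineer would, in place of code of your own. Each camera call takes 0.05 s, during which the arm holds its last target. There are 200 camera calls.

## Working session

There is one attempt and no reset: what is moved stays moved. The work goes in short steps, Python scripts to look and compute and a shell command to move; the robot and the scene stay as the last step left them, time stands still between calls to the robot, and variables do not carry over. Pictures are saved under pics/ and viewed, at most 10 in all, crops included, and the job is handed in when it is done.

```bash
mkdir -p pics
cat > h.py <<'E'
from station import ctrl
import numpy as np, cv2
from scipy.spatial.transform import Rotation as R
def w(cam,p):
    E=np.array(ctrl.calibration(cam)["extrinsics"]); return (np.linalg.inv(E)@np.r_[p,1])[:3]
def find(cam,names):
    for n in names:
        for d in ctrl.find_in(cam,n)[:3]: print(cam,n,round(d["conf"],2),w(cam,d["xyz"]).round(0))
def ray(cam,u,v,z):
    c=ctrl.calibration(cam);E=np.linalg.inv(np.array(c["extrinsics"]))
    d=E[:3,:3]@np.array([(u-c["cx"])/c["fx"],(v-c["cy"])/c["fy"],1]);o=E[:3,3]
    return o+d*(z-o[2])/d[2]
def st():
    s=ctrl.observe();print("t",s["t"],"pos",np.round(s["position"],1),"F",np.round(s["contact_force"],1),s["finger_gap"],s["finger_force"]);print(R.from_quat(s["tool_rot"]).as_matrix().round(3))
def snap(cam,name=None):
    a=ctrl.snapshot(cam)
    if name: cv2.imwrite(f"pics/{name}.png",a[:,:,::-1])
    return a
E
python3 - <<'E'
from h import *
st()
a=snap("scene");b=snap("top")
cv2.imwrite("pics/a.png",np.vstack([a])[:,:,::-1]);cv2.imwrite("pics/b.png",b[:,:,::-1])
for c in("scene","top"): find(c,["carrier_grip","carrier","stand","tray","vial_a","tape","felt_pen","pocket_calculator"])
E
```

```text
t 0.0 pos [ 313.1 -653.4  403.5] F [ 0.1 -0.2  0.1] 0.9968764031123867 0.0
[[ 0.902  0.432 -0.001]
 [ 0.432 -0.902  0.002]
 [-0.    -0.002 -1.   ]]
scene carrier_grip 0.91 [531. 213.  59.]
scene carrier 0.65 [529. 211.  63.]
scene carrier 0.43 [401. -31.  17.]
scene stand 0.6 [546. 237.  10.]
scene tray 0.95 [ 632. -236.    4.]
scene vial_a 0.77 [480. 349.  34.]
scene vial_a 0.64 [545. 182.  85.]
scene vial_a 0.58 [614. 349.  32.]
scene tape 0.62 [510.   2.  11.]
scene felt_pen 0.73 [399. -30.  13.]
scene pocket_calculator 0.6 [689.  12.  12.]
top carrier_grip 0.87 [538. 204.  61.]
top carrier 0.86 [539. 200.  62.]
top stand 0.62 [584. 209.   8.]
top tray 0.84 [ 638. -238.    5.]
top vial_a 0.4 [492. 347.  58.]
top tape 0.61 [514.  -8.  16.]
top felt_pen 0.74 [409. -37.  18.]
top pocket_calculator 0.57 [704.   8.  10.]
```

View pics/a.png

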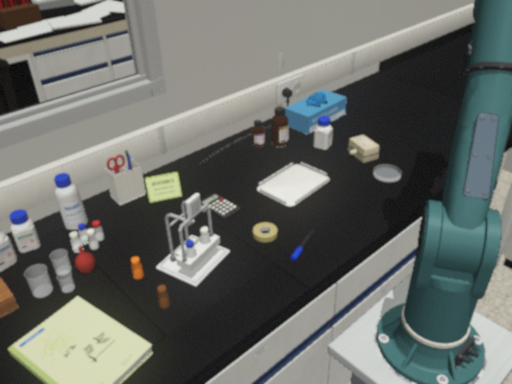

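View pics/b.png

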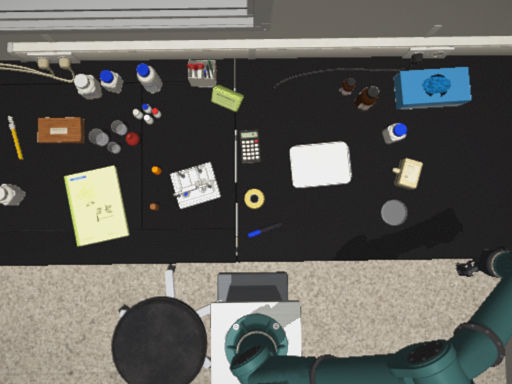

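The carrier hangs at about (190,235) in the scene view and (195,185) in the top view. The tray is right at (320,165), and the brown/orange look-alikes are left of the stand. Next I zoom in to get the stand's yaw.

```bash
python3 - <<'E'
from h import *
b=cv2.imread("pics/b.png")[150:220,155:235];a=cv2.imread("pics/a.png")[185:290,145:240]
b=cv2.resize(b,(456,400),interpolation=cv2.INTER_CUBIC);a=cv2.resize(a,(340,400),interpolation=cv2.INTER_CUBIC)
cv2.imwrite("pics/c.png",np.hstack([b,a]))
E_=np.linalg.inv(np.array(ctrl.calibration("wrist")["extrinsics"]));print(E_.round(2))
t=np.array(ctrl.calibration("top")["extrinsics"]);print(np.linalg.inv(t).round(2),{k:v for k,v in ctrl.calibration("wrist").items() if k[0] in "fc"})
E
python3 -m inch '[{"grip":0.05,"x":0.04,"y":0,"z":-0.05},{"grip":0.05,"x":0.09,"y":0,"z":-0.08},{"grip":0.05,"x":0.14,"y":0,"z":-0.08},{"grip":0.05,"x":0.18,"y":-0.03,"z":-0.08},{"grip":0.05,"x":0.22,"y":-0.06,"z":-0.08}]'
```

```text
[[ 4.3000e-01 -8.7000e-01 -2.5000e-01  3.7557e+02]
 [-9.0000e-01 -4.2000e-01 -1.2000e-01 -6.2500e+02]
 [-0.0000e+00  2.7000e-01 -9.6000e-01  3.7462e+02]
 [ 0.0000e+00  0.0000e+00  0.0000e+00  1.0000e+00]]
[[-2.00000e-02 -1.00000e+00  7.00000e-02  4.45340e+02]
 [-1.00000e+00  1.00000e-02 -1.00000e-02  3.13900e+01]
 [ 0.00000e+00 -7.00000e-02 -1.00000e+00  1.64933e+03]
 [ 0.00000e+00  0.00000e+00  0.00000e+00  1.00000e+00]] {'fx': 330.07385168798453, 'fy': 330.07385168798453, 'cx': 255.1700182113932, 'cy': 188.16518018196678}$[0]: bad value
```

View pics/c.png

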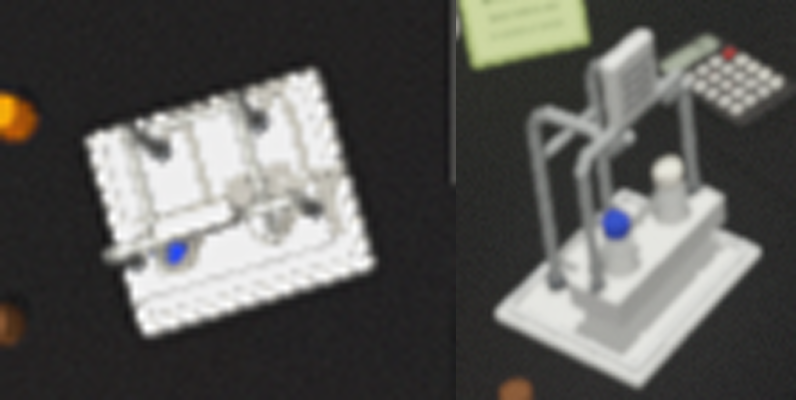

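```bash
cat >> h.py <<'E'
def go(x,y,z,yaw):
    "tool shift (m) to world TCP xyz mm, and roll so tool y points at world yaw deg"
    s=ctrl.observe();M=R.from_quat(s["tool_rot"]).as_matrix()
    print("shift",(M.T@(np.r_[x,y,z]-s["position"])/1000).round(4),"roll",round(-(yaw-np.degrees(np.arctan2(M[1,1],M[0,1]))),1))
E
python3 - <<'E'
from h import *
c=[ray("top",155+u/5.7,150+v/5.71,8)[:2] for u,v in[(85,135),(320,68),(375,265),(145,335)]]
c=np.array(c);print(c.round(0),c.mean(0).round(1))
print(np.degrees(np.arctan2(*(c[0]-c[3])[::-1])),np.degrees(np.arctan2(*(c[1]-c[2])[::-1])),np.degrees(np.arctan2(*(c[0]-c[1])[::-1]))-90)
print("tab",ray("top",155+180/5.7,150+217/5.71,217))
go(500,-450,480,-30)
E
python3 -m inch '[{"grip":0.05,"x":0.04,"y":0.0,"z":-0.05,"roll":0},{"grip":0.05,"x":0.08,"y":0.0,"z":-0.075,"roll":0},{"grip":0.05,"x":0.13,"y":0,"z":-0.075,"roll":-8},{"grip":0.05,"x":0.18,"y":-0.02,"z":-0.075,"roll":-16},{"grip":0.05,"x":0.22,"y":-0.05,"z":-0.075,"roll":-24}]' 20
```

```text
[[609. 298.]
 [649. 149.]
 [524. 116.]
 [483. 261.]] [566.2 206. ]
16.37148515487246 14.94704833065152 15.171089578324384
tab [542.10761393 211.97616622 217.        ]
shift [ 0.2565 -0.1031 -0.0753] roll -34.4
t: 1.4
position: [486.6, -522.7, 480.3]
tool_rot: [0.906, 0.422, 0.001, 0.001]
contact_force: [-0.5, 0.5, -1.0]
finger_gap: 0.586
finger_force: 0.0
```

Run:
```python
from h import *
go(560,-290,480,-4);go(535,205,480,15.5)
```

```text
shift [ 2.254e-01 -9.350e-02  1.000e-04] roll -36.0
shift [ 0.5882 -0.4312 -0.0009] roll -55.5
```

```bash
python3 -m inch '[{"grip":0.05,"x":0.045,"y":-0.018,"z":0,"roll":-8},{"grip":0.05,"x":0.09,"y":-0.037,"z":0,"roll":-16},{"grip":0.05,"x":0.135,"y":-0.056,"z":0,"roll":-24},{"grip":0.05,"x":0.18,"y":-0.075,"z":0,"roll":-32},{"grip":0.05,"x":0.225,"y":-0.094,"z":0,"roll":-36}]'
python3 - <<'E'
from h import *
go(555,-50,480,10);go(535,205,480,15.5)
E
```

```text
t: 1.9
position: [558.5, -289.6, 480.0]
tool_rot: [0.732, 0.681, 0.0, 0.0]
contact_force: [0.8, 0.2, 0.0]
finger_gap: 0.584
finger_force: 0.0
shift [ 2.387e-01 -2.100e-02 -1.000e-04] roll -14.2
shift [ 4.915e-01 -5.960e-02 -2.000e-04] roll -19.7
```

```bash
python3 -m inch '[{"grip":0.05,"x":0.049,"y":-0.006,"z":0,"roll":-4},{"grip":0.05,"x":0.098,"y":-0.012,"z":0,"roll":-8},{"grip":0.05,"x":0.147,"y":-0.018,"z":0,"roll":-12},{"grip":0.05,"x":0.196,"y":-0.024,"z":0,"roll":-16},{"grip":0.05,"x":0.245,"y":-0.03,"z":0,"roll":-20}]'
python3 - <<'E'
from h import *
go(535,200,480,15.5)
E
```

```text
t: 2.4
position: [546.7, -43.0, 480.0]
tool_rot: [0.604, 0.797, 0.0, 0.0]
contact_force: [1.3, -0.2, 0.9]
finger_gap: 0.587
finger_force: 0.0
shift [ 2.371e-01  5.460e-02 -1.000e-04] roll 0.2
```

```bash
python3 -m inch '[{"grip":0.05,"x":0.048,"y":0.011,"z":0,"roll":0},{"grip":0.05,"x":0.096,"y":0.022,"z":0,"roll":0},{"grip":0.05,"x":0.144,"y":0.033,"z":0,"roll":0},{"grip":0.05,"x":0.192,"y":0.044,"z":0,"roll":0},{"grip":0.05,"x":0.237,"y":0.055,"z":0,"roll":0}]'
python3 -m inch '[{"grip":0.05,"x":0,"y":0,"z":0,"roll":0},{"grip":0.05,"x":0,"y":0,"z":0,"roll":0}]'
python3 - <<'E'
from h import *
st();snap("wrist","d");find("wrist",["carrier_grip","stand","vial_a"])
for n in["carrier_grip"]:
  for d in ctrl.silhouettes("wrist",n)[:2]:
    v,u=np.nonzero(d["pixels"]);print(n,d["conf"],u.min(),u.max(),v.min(),v.max(),len(u))
E
```

```text
t: 2.9
position: [535.9, 200.4, 480.0]
tool_rot: [0.604, 0.797, 0.0, 0.0]
contact_force: [0.5, -0.5, 0.0]
finger_gap: 0.586
finger_force: 0.0
t: 3.1
position: [536.0, 199.7, 479.8]
tool_rot: [0.603, 0.798, 0.0, 0.0]
contact_force: [-0.1, -0.5, -0.2]
finger_gap: 0.584
finger_force: 0.0
t 3.1 pos [536.  199.7 479.8] F [-0.1 -0.5 -0.2] 0.5838276219520664 0.0
[[-0.272  0.962  0.   ]
 [ 0.962  0.272  0.   ]
 [ 0.     0.    -1.   ]]
wrist carrier_grip 0.83 [541. 212.  64.]
wrist stand 0.95 [588. 214.  11.]
wrist vial_a 0.84 [620. 336.  49.]
wrist vial_a 0.67 [495. 343.  61.]
wrist vial_a 0.66 [542. 175.  82.]
carrier_grip 0.58 244 283 97 229 3441
```

View pics/d.png

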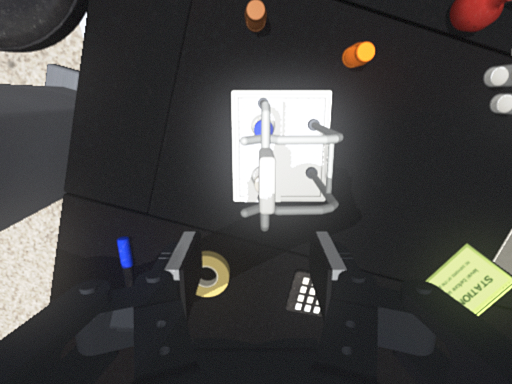

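The wrist view shows the tab at about (267,182), with the bar running vertically from (264,103) to (265,228), so the yaw is good. I'll enlarge the tab.

Run:
```python
from h import *
a=cv2.imread("pics/d.png")[85:240,220:350]
cv2.imwrite("pics/e.png",cv2.resize(a,None,fx=3.8,fy=3.8,interpolation=cv2.INTER_CUBIC))
for u,v,z in[(267,181,217),(264,103,165),(265,228,165),(232,91,8),(332,91,8),(334,202,8),(233,202,8)]: print(u,v,ray("wrist",u,v,z).round(1))
```

```text
267 181 [542.9 205.7 217. ]
264 103 [527.4 257.1 165. ]
265 228 [558.9 149.4 165. ]
232 91 [488.7 258.    8. ]
332 91 [612.3 292.1   8. ]
334 202 [664.1 150.9   8. ]
233 202 [527.1 113.1   8. ]
```

View pics/e.png

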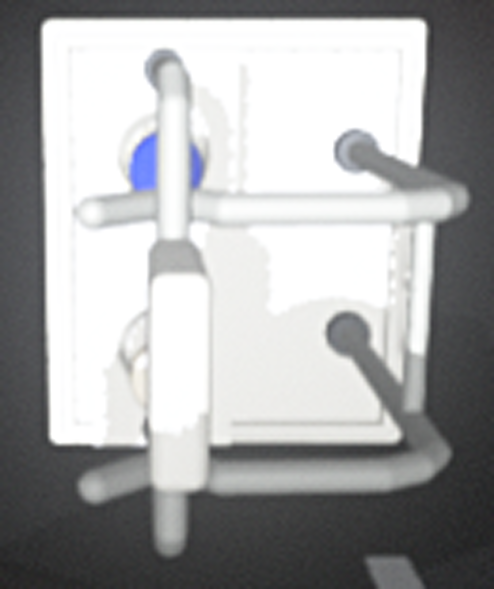

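Run:
```python
from h import *
p=ray("wrist",267.5,185.5,217);print(p)
go(p[0],p[1],392,15.3); go(p[0],p[1],352,15.3)
```

```text
[544.15139844 202.55664622 217.        ]
shift [0.0042 0.0087 0.0875] roll 0.1
shift [0.0042 0.0087 0.1275] roll 0.1
```

```bash
python3 -m inch '[{"grip":0.05,"x":0.004,"y":0.0087,"z":0.03,"roll":0},{"grip":0.05,"x":0.004,"y":0.0087,"z":0.06,"roll":0},{"grip":0.05,"x":0.004,"y":0.0087,"z":0.09,"roll":0},{"grip":0.05,"x":0.004,"y":0.0087,"z":0.11,"roll":0},{"grip":0.05,"x":0.004,"y":0.0087,"z":0.13,"roll":0}]'
python3 -m inch '[{"grip":0.035,"x":0,"y":0,"z":0,"roll":0},{"grip":0.03,"x":0,"y":0,"z":0,"roll":0},{"grip":0.025,"x":0,"y":0,"z":0,"roll":0}]' 20
python3 - <<'E'
from h import *
st();snap("wrist","f")
E
```

```text
t: 3.85
position: [544.0, 202.9, 348.5]
tool_rot: [0.606, 0.796, -0.0, 0.0]
contact_force: [-0.4, 0.2, 0.3]
finger_gap: 0.585
finger_force: 0.0
t: 4.15
position: [544.4, 204.3, 350.9]
tool_rot: [0.605, 0.796, 0.001, 0.001]
contact_force: [0.5, 0.2, -0.4]
finger_gap: 0.293
finger_force: 0.0
t 4.15 pos [544.4 204.3 350.9] F [ 0.5  0.2 -0.4] 0.29322955092243835 0.0
[[-0.268  0.963  0.002]
 [ 0.963  0.268  0.001]
 [ 0.     0.002 -1.   ]]
```

View pics/f.png

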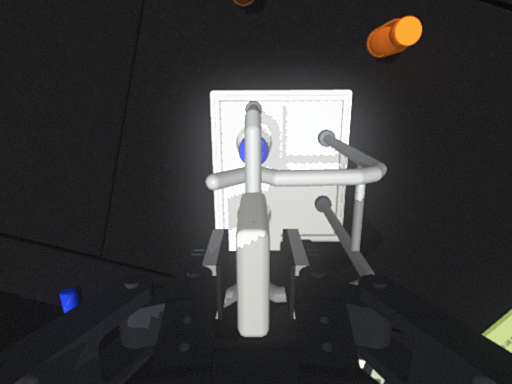

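The tab sits centred at column 253 between the pads at 222 and 289, so I'll close.

```bash
python3 -m inch '[{"grip":0.016,"x":0,"y":0,"z":0,"roll":0},{"grip":0.012,"x":0,"y":0,"z":0,"roll":0},{"grip":0.006,"x":0,"y":0,"z":0,"roll":0},{"grip":0.0,"x":0,"y":0,"z":0,"roll":0},{"grip":0.0,"x":0,"y":0,"z":0,"roll":0}]' 25
python3 -m inch '[{"grip":0.0,"x":0,"y":0,"z":0,"roll":0},{"grip":0.0,"x":0,"y":0,"z":0,"roll":0},{"grip":0.0,"x":0,"y":0,"z":0,"roll":0}]' 50
```

```text
t: 4.7
position: [543.7, 204.6, 350.4]
tool_rot: [0.605, 0.797, 0.0, 0.0]
contact_force: [-1.4, -0.8, 5.8]
finger_gap: 0.135
finger_force: 26.0
t: 5.0
position: [543.7, 204.6, 350.4]
tool_rot: [0.604, 0.797, 0.0, 0.0]
contact_force: [-0.5, -0.6, 6.5]
finger_gap: 0.133
finger_force: 51.3
```

```bash
python3 -m inch '[{"grip":0.0,"x":0,"y":0,"z":-0.002,"roll":0},{"grip":0.0,"x":0,"y":0,"z":-0.005,"roll":0},{"grip":0.0,"x":0,"y":0,"z":-0.009,"roll":0},{"grip":0.0,"x":0,"y":0,"z":-0.013,"roll":0},{"grip":0.0,"x":0,"y":0,"z":-0.017,"roll":0}]'
python3 -m inch '[{"grip":0.0,"x":0,"y":0,"z":-0.004,"roll":0},{"grip":0.0,"x":0,"y":0,"z":-0.008,"roll":0},{"grip":0.0,"x":0,"y":0,"z":-0.011,"roll":0},{"grip":0.0,"x":0,"y":0,"z":-0.013,"roll":0},{"grip":0.0,"x":0,"y":0,"z":-0.013,"roll":0}]'
python3 - <<'E'
from h import *
st();b=snap("scene")[150:290,130:260];a=snap("wrist")
cv2.imwrite("pics/g.png",np.hstack([cv2.resize(b,(357,384),interpolation=cv2.INTER_CUBIC),a[:,80:440]])[:,:,::-1])
E
```

```text
t: 5.5
position: [543.7, 204.4, 366.9]
tool_rot: [0.605, 0.797, -0.0, -0.0]
contact_force: [-0.4, -0.0, -2.5]
finger_gap: 0.132
finger_force: 50.2
t: 6.0
position: [543.8, 204.5, 380.0]
tool_rot: [0.605, 0.797, 0.0, 0.0]
contact_force: [-0.1, 0.3, -1.4]
finger_gap: 0.138
finger_force: 50.2
t 6.0 pos [543.8 204.5 380. ] F [-0.1  0.3 -1.4] 0.13808907997982064 50.1696914434433
[[-0.269  0.963  0.001]
 [ 0.963  0.269  0.   ]
 [ 0.     0.001 -1.   ]]
```

View pics/g.png

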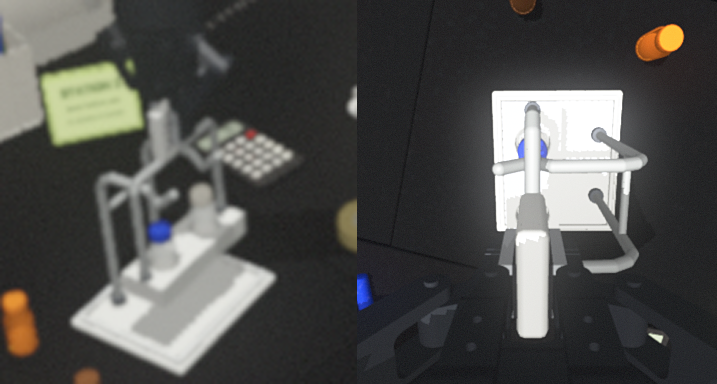

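Carrier is lifted 30 mm and level, with both caps in view. Next I draw it out along the stand's -x (tool -y).

```bash
python3 -m inch '[{"grip":0.0,"x":0,"y":-0.004,"z":0,"roll":0},{"grip":0.0,"x":0,"y":-0.012,"z":0,"roll":0},{"grip":0.0,"x":0,"y":-0.022,"z":0,"roll":0},{"grip":0.0,"x":0,"y":-0.032,"z":0,"roll":0},{"grip":0.0,"x":0,"y":-0.042,"z":0,"roll":0}]'
python3 -m inch '[{"grip":0.0,"x":0,"y":-0.01,"z":0,"roll":0},{"grip":0.0,"x":0,"y":-0.02,"z":0,"roll":0},{"grip":0.0,"x":0,"y":-0.03,"z":0,"roll":0},{"grip":0.0,"x":0,"y":-0.038,"z":0,"roll":0},{"grip":0.0,"x":0,"y":-0.043,"z":0,"roll":0}]'
python3 -m inch '[{"grip":0.0,"x":0,"y":0,"z":0,"roll":0},{"grip":0.0,"x":-0.005,"y":0,"z":0,"roll":0},{"grip":0.0,"x":-0.015,"y":0,"z":0,"roll":0},{"grip":0.0,"x":-0.03,"y":0,"z":0,"roll":0},{"grip":0.0,"x":-0.047,"y":0,"z":0,"roll":0}]'
python3 -m inch '[{"grip":0.0,"x":-0.02,"y":0,"z":0,"roll":0},{"grip":0.0,"x":-0.04,"y":0,"z":0,"roll":0},{"grip":0.0,"x":-0.06,"y":0,"z":0,"roll":0},{"grip":0.0,"x":-0.08,"y":0,"z":0,"roll":0},{"grip":0.0,"x":-0.095,"y":0,"z":0,"roll":0}]'
python3 - <<'E'
from h import *
st()
snap("top");find("top",["tray"])
for d in ctrl.silhouettes("top","tray")[:2]:
    m=d["pixels"].astype(np.uint8);v,u=np.nonzero(m);(c,s,a)=cv2.minAreaRect(np.c_[u,v].astype(np.float32));print(d["conf"],c,s,a,ray("top",*c,12))
E
```

```text
t: 6.6
position: [502.0, 192.8, 379.6]
tool_rot: [0.604, 0.797, -0.0, -0.0]
contact_force: [-0.3, 0.1, -1.6]
finger_gap: 0.136
finger_force: 50.2
t: 7.1
position: [460.9, 181.3, 379.7]
tool_rot: [0.605, 0.797, -0.0, -0.0]
contact_force: [-0.1, -0.9, -1.6]
finger_gap: 0.136
finger_force: 50.2
t: 7.6
position: [475.2, 135.4, 379.6]
tool_rot: [0.605, 0.797, 0.0, 0.0]
contact_force: [0.2, -0.4, -2.9]
finger_gap: 0.138
finger_force: 50.2
t: 8.1
position: [500.8, 42.3, 379.5]
tool_rot: [0.606, 0.796, -0.0, 0.0]
contact_force: [0.5, 0.3, -1.8]
finger_gap: 0.133
finger_force: 50.2
t 8.1 pos [500.8  42.3 379.5] F [ 0.5  0.3 -1.8] 0.132971740818494 50.16643166542053
[[-0.266  0.964  0.   ]
 [ 0.964  0.266 -0.001]
 [-0.001 -0.    -1.   ]]
top tray 0.64 [ 639. -238.    4.]
0.61 (319.4977111816406, 164.10633850097656) (43.59003829956055, 60.466514587402344) 83.0887680053711 [ 634.91174763 -239.6145085    12.        ]
```

```bash
python3 -m inch '[{"grip":0.0,"x":-0.01,"y":0.001,"z":-0.006,"roll":0},{"grip":0.0,"x":-0.025,"y":0.004,"z":-0.012,"roll":0},{"grip":0.0,"x":-0.045,"y":0.008,"z":-0.018,"roll":0},{"grip":0.0,"x":-0.067,"y":0.012,"z":-0.025,"roll":0},{"grip":0.0,"x":-0.09,"y":0.016,"z":-0.031,"roll":0}]'
python3 -m inch '[{"grip":0.0,"x":-0.024,"y":0.004,"z":0,"roll":0},{"grip":0.0,"x":-0.048,"y":0.008,"z":0,"roll":0},{"grip":0.0,"x":-0.072,"y":0.012,"z":0,"roll":0},{"grip":0.0,"x":-0.096,"y":0.016,"z":0,"roll":0},{"grip":0.0,"x":-0.12,"y":0.02,"z":0,"roll":0}]'
python3 - <<'E'
from h import *
st();go(635,-239,411,15.4)
E
```

```text
t: 8.75
position: [540.1, -37.4, 411.6]
tool_rot: [0.604, 0.797, 0.0, 0.0]
contact_force: [-0.1, 0.6, -2.2]
finger_gap: 0.135
finger_force: 50.2
t: 9.25
position: [591.7, -148.2, 411.1]
tool_rot: [0.604, 0.797, 0.0, 0.0]
contact_force: [0.7, -1.0, -1.3]
finger_gap: 0.135
finger_force: 50.2
t 9.25 pos [ 591.7 -148.2  411.1] F [ 0.7 -1.  -1.3] 0.13477566162514884 50.1522034406662
[[-0.27   0.963  0.   ]
 [ 0.963  0.27   0.   ]
 [ 0.     0.    -1.   ]]
shift [-0.0991  0.0171  0.0001] roll 0.3
```

```bash
python3 -m inch '[{"grip":0.0,"x":-0.022,"y":0.004,"z":0,"roll":0},{"grip":0.0,"x":-0.044,"y":0.008,"z":0,"roll":0},{"grip":0.0,"x":-0.065,"y":0.012,"z":0,"roll":0},{"grip":0.0,"x":-0.083,"y":0.015,"z":0,"roll":0},{"grip":0.0,"x":-0.094,"y":0.017,"z":0,"roll":0}]'
python3 -m inch '[{"grip":0.0,"x":-0.004,"y":0,"z":0,"roll":0},{"grip":0.0,"x":-0.004,"y":0,"z":0,"roll":0},{"grip":0.0,"x":-0.004,"y":0,"z":0,"roll":0},{"grip":0.0,"x":-0.004,"y":0,"z":0,"roll":0},{"grip":0.0,"x":-0.004,"y":0,"z":0,"roll":0}]'
python3 - <<'E'
from h import *
st();b=snap("scene")[90:250,220:380];a=snap("wrist")
cv2.imwrite("pics/i.png",np.hstack([cv2.resize(b,(384,384),interpolation=cv2.INTER_CUBIC),a[:,60:460]])[:,:,::-1])
E
```

```text
t: 9.75
position: [633.4, -235.3, 410.7]
tool_rot: [0.605, 0.796, -0.0, 0.0]
contact_force: [0.4, 0.1, -1.3]
finger_gap: 0.131
finger_force: 50.2
t: 10.25
position: [633.8, -236.6, 410.8]
tool_rot: [0.604, 0.797, 0.0, -0.0]
contact_force: [0.2, -0.4, -1.6]
finger_gap: 0.132
finger_force: 50.2
t 10.25 pos [ 633.8 -236.6  410.8] F [ 0.2 -0.4 -1.6] 0.13155923947944434 50.16460597515106
[[-0.27   0.963 -0.   ]
 [ 0.963  0.27   0.   ]
 [ 0.    -0.    -1.   ]]
```

View pics/i.png

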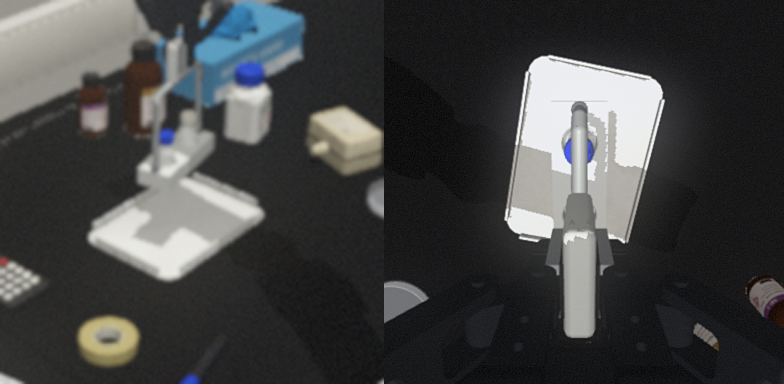

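The carrier is level over the tray with both vials seated and everything else in place. I'll hand in.

```bash
python3 -c "
from h import *
for u,v in[(206,58),(339,85),(308,240),(183,228)]: print(ray('wrist',u,v,12).round(0))
print(ctrl.hand_in())"
```

```text
[ 556. -150.   12.]
[ 699. -138.   12.]
[ 723. -318.   12.]
[ 573. -343.   12.]
the job is handed in; nothing more can be done
None
```

The carrier was lifted off the hooks and is held still and level about 10 cm above the worktop, within about 5 mm of the tray's centre by my estimate, with both vials in place; the job is handed in at about 10 s, but no verdict came back.

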